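# Pack screw cartons tight into the corner of the caddy

### The job

Pack the three cardboard cartons upright in a row in the long wooden caddy, along its tall long wall: first the thick one hard into the corner where the two tall walls meet, then the medium one from the rack pushed up against it, then the thin one against that, each with a broad face towards the tall end wall, flush against the long wall and pushed home with no gap before the next goes in. Set the cartons down gently without dropping or tipping them over, and leave everything else on the bench and in the rack where it stands.

Things in the scene. Friction and masses are not known exactly. Their poses are not given: they have to be found in the camera images.
- caddy: Fixed open brown wooden box. Origin: centre of underside, z up. Floor 6 mm thick; inside 77 mm (x) by 240 mm (y), centred; walls 8 mm. Tall walls, tops 78 mm above the bench: the long -x side (nearer the robot) and the short -y end; they meet at the reference corner (inner faces x=-38.5, y=-120 mm). Low lips, tops 26 mm: +x and +y sides. Yaw within 0.2 rad of the world axes.
- rack: Fixed dark steel rack. Origin: centre of underside, z up. Base 84 mm (x) by 198 mm (y), 8 mm thick; four upright plates 6 mm thick, tops 70 mm above the bench, at y=-96, -32, 32, 96 mm: three 58 mm bays at y=-64, 0, 64 mm, open on top and at both x ends. One bay holds the medium carton, the others the jar and the offcut; which varies.
- carton_thick: Plain cardboard carton full of screws, 68 mm along its x, 58 mm along its y, 60 mm high, about 0.35 kg, standing upright on the bench, a strip of pale paper tape along x across its top. Origin: centre of its underside. Rigid; both ways round are equal.
- carton_medium: Like the thick carton, but 50 mm along its y (68 by 50 by 60 mm high). It starts upright in a bay of the rack, its x along the bay (along the rack's x), so that fingers fit only at its two 50 mm wide ends there.
- carton_thin: Like the thick carton, but 42 mm along its y (68 by 42 by 60 mm high). Starts upright on the bench. Pushed high on its broad face it tips over; pushed low it slides.
- jar: Bystander: round glass jar, diameter 46 mm, 62 mm high, in a rack bay. Origin: centre of its underside.
- offcut: Bystander: bare wood block without tape, 60 mm (x) by 40 mm (y), 55 mm high, in a rack bay. Origin: centre of its underside.
- spray_can_a: Bystander: aluminium can, diameter 66 mm, 190 mm high, near the robot on its right. Origin: centre of its underside.
- spray_can_b: Bystander: aluminium can, diameter 66 mm, 190 mm high, beyond the caddy. Origin: centre of its underside.
- paint_tin: Bystander: round steel tin, diameter 100 mm, 115 mm high, beyond the rack. Origin: centre of its underside.
- tape_roll: Bystander: grey ring lying flat, diameter 90 mm, 40 mm high. Origin: centre of its underside.
- screwdriver: Bystander: screwdriver lying on the bench along its own x, about 200 mm long and 30 mm high, origin near its middle.
- batten: Bystander: wood strip 110 mm (x) by 35 mm (y), 22 mm high, lying between the two loose cartons. Origin: centre of its underside.
Not all that is in view belongs to the job. What is shaped like the carton_thick but purple is not meant.

How it is judged:
On the way, in this order (a step that is already met when the one before it is completed fails the run):
1. the thick carton stands in the corner, against both tall walls, let go (x of carton_thick in the frame of caddy between -0.0085 and -0.0005 m and y of carton_thick in the frame of caddy between -0.095 and -0.087 m and z of carton_thick in the frame of caddy below 0.01 m and angle between carton_thick's own z axis and vertical below 0.08 rad and angle between the x axis of carton_thick and the x axis of caddy, either way round below 0.08 rad and contact force between each of the arm, the fingers and carton_thick below 0.1 N and linear speed of carton_thick below 0.02 m/s), for 0.2 s.
2. the medium carton stands tight against the thick one and the long wall, let go, the thick one still in its corner (all of step 1 and x of carton_medium in the frame of caddy between -0.0085 and -0.0005 m and y of carton_medium in the frame of caddy between -0.041 and -0.031 m and z of carton_medium in the frame of caddy below 0.01 m and angle between carton_medium's own z axis and vertical below 0.08 rad and angle between the x axis of carton_medium and the x axis of caddy, either way round below 0.08 rad and contact force between each of the arm, the fingers and carton_medium below 0.1 N and linear speed of carton_medium below 0.02 m/s), for 0.2 s.
At the end, for the whole second after the job is handed in: Cartons upright on the caddy floor, at rest, released; order thick, medium, thin from the tall end wall; squared within 0.08 rad; within 4 mm of the tall long wall; thick, medium and thin within 4, 6 and 8 mm of their gap-free places along the row (all of step 2 and x of carton_thin in the frame of caddy between -0.0085 and -0.0005 m and y of carton_thin in the frame of caddy between 0.005 and 0.017 m and z of carton_thin in the frame of caddy below 0.01 m and angle between carton_thin's own z axis and vertical below 0.08 rad and angle between the x axis of carton_thin and the x axis of caddy, either way round below 0.08 rad and contact force between each of the arm, the fingers and carton_thin below 0.1 N and linear speed of carton_thin below 0.02 m/s); the robot touches nothing.
It fails at once if a bystander is moved more than 25 mm (distance of any of jar, offcut, spray_can_a, spray_can_b, paint_tin, tape_roll, screwdriver, batten from where it was at the start of the episode above 0.025 m).
It fails at once if a standing bystander is tipped (angle between any of jar, offcut, spray_can_a, spray_can_b, paint_tin, tape_roll's own z axis and vertical above 0.35 rad).
It fails at once if a carton is tipped over (tilted more than about 35 degrees) (angle between any of carton_thick, carton_medium, carton_thin's own z axis and vertical above 0.6 rad).
It fails at once if a carton is dropped: it moves faster than 0.5 m/s while the gripper does not hold it ((linear speed of carton_thick above 0.5 m/s and contact force between the fingers and carton_thick below 0.05 N) or (linear speed of carton_medium above 0.5 m/s and contact force between the fingers and carton_medium below 0.05 N) or (linear speed of carton_thin above 0.5 m/s and contact force between the fingers and carton_thin below 0.05 N)).
It also fails if it takes over 72 s, if anything falls off the work surface, if the arm or the gripper's body presses on something with over 40 N, if the wrist force passes 120 N, or if a joint passes its speed limit or range.

### The arm

A 6-joint arm with a two-finger parallel gripper is mounted at the origin on the work surface. World frame = base frame: x ahead of the robot, y to its left, z up, the work surface at z = 0. Lengths are in m, angles in rad, forces in N, time in s.
With the tool pointing down it reaches from about 0.375 to 0.975 m from the base axis. Payload 3.8 kg.
Tool frame: the origin (TCP) lies midway between the tips of the shut fingers; the grasp point (between the pads) lies 19 mm behind it; z points along the fingers, y is the line along which they close (so a half turn about z gives the same grasp; the last joint's range is limited). The gripper opens to 88 mm and grips with 3 to 60 N. Pads are 18 mm wide; open, the fingers measure 123 mm over their backs; the gripper's body (75 mm by 187 mm) begins 45 mm behind the grasp point.
Start: joints at [1.154, 0.264, 1.604, -0, 1.274, -0.037], TCP at [0.25, 0.627, 0.239] pointing down, gripper open.
Joint ranges: [-2.63, 2.63], [-0.94, 2.18], [0.31, 2.57], [-1.31, 4.45], [0, 2.66], [-2.55, 2.55]. Speed limits (rad/s): [2.57, 2.57, 3.14, 3.14, 3.14, 3.14].

### API

Orientations are given as a rotation vector (axis times angle).
In Python, from cell import manip, inverse_kinematics, cams, order gives the robot as it stands. Calls block until the motion is done:
- manip.move_pose(position, orientation): joint-space move of the TCP to a pose.
- manip.move_linear(position, rate=0.15, rot=None): straight line of the TCP; rot=None keeps the orientation; rate is the mean speed in m/s.
- manip.set_joints(angles): joint-space move.
- manip.set_gripper(opening, force=None): finger opening in m; force is the grip in N (None keeps the last); returns when the fingers have stopped.
- manip.dwell(seconds).
- inverse_kinematics(position, orientation): joint angles nearest the present ones, or None.
- manip.state(): the state.
- cams.capture(name): name is "scene" or "top" or "wrist"; returns a dict with "image" (420x560x3 uint8, blue, green, red), "z_map" (420x560 float32, m along the optical axis (not along the pixel's ray), 0 where there is no reading), "intrinsics" (3x3 intrinsics, pixels), "position" and "orientation" of the camera in the world; the wrist camera has in their place "T_tool_cam" (4x4, takes a point from camera to tool coordinates, whose origin is the TCP and whose axes are the flange's). Camera axes: x right, y down, z forward; pixel columns grow to the right and rows downward; lengths in m; the calibration is good to about 2 mm. The wrist camera is an equidistant fisheye: a pixel r from the principal point sees the ray r / f radians off the axis. A picture is of the moment at which its call begins: read the wrist's pose just before it.
A pose or a line that the arm cannot do raises manip.IKError and nothing moves.
- order.close_job(): hands the job in; it is judged then, once.
The state is a dict: "clock": time; "joint_pos": joint angles; "joint_velocities": joint speeds; "tau": joint torques, N m; "tool_pos": TCP position; "tcp_rot": TCP orientation; "contact_force": force on the tool from outside, world axes, zero at the start; "moment": the same for the moment, N m; "gripper_width": finger opening in m; "grasp_force": force on a finger pad.
Only numpy, scipy, OpenCV 4.12 (cv2) and the standard library are available. Lean on these libraries where they do the work, as an engineer would, in place of code of your own. Each camera call takes 0.05 s, during which the arm holds its last target. There are 200 camera calls.

## Working session

There is one attempt and no reset: what is moved stays moved. The work goes in short steps, each a Python script; the robot and the scene stay as the last script left them, time stands still between calls to the robot, and variables do not carry over. Pictures are saved under pics/ and viewed, at most 10 in all, crops included, and the job is handed in when it is done.

```bash
ls; mkdir -p pics; python3 - <<'E'
from cell import manip, cams
import cv2, numpy as np, pickle
s=manip.state(); print(s['clock'],s['tool_pos'],s['tcp_rot'],s['gripper_width'])
for n in ("top","scene"):
    c=cams.capture(n); pickle.dump(c,open(n+'.pkl','wb')); cv2.imwrite(f'pics/{n}0.png',c['image'])
    print(n,c['intrinsics'],c['position'],c['orientation'])
E
```

```text
pics
0.0 [0.2499817  0.62626493 0.23741301] [-0.59293318 -3.08465756  0.00333189] 0.08812309056129333
top [[516.80744558   0.         278.27689977]
 [  0.         516.80744558 201.14540594]
 [  0.           0.           1.        ]] [ 0.41881353 -0.07006648  1.23300503] [-2.14554487  2.18824099 -0.09804914]
scene [[522.80934667   0.         285.59063791]
 [  0.         522.80934667 216.03891506]
 [  0.           0.           1.        ]] [1.48100618 0.10393465 0.76365223] [-1.55987333 -1.80711341  0.92967292]
```

View pics/top0.png

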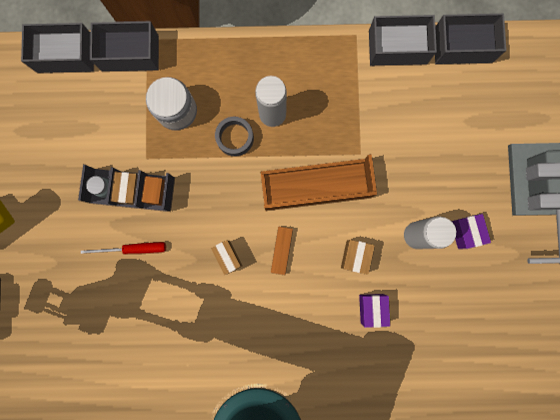

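View pics/scene0.png

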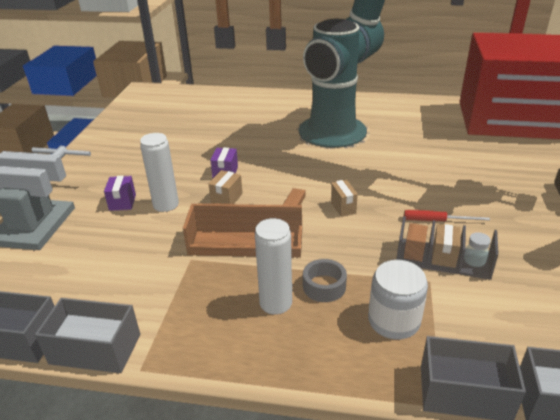

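The top view shows cartons with tape at (358,256) and (226,257), which look like the thick and thin ones. The taped carton in the rack's middle bay at (124,188) is the medium one. Things that could be mistaken for them:
- Purple boxes at (375,310) and (473,232).
- The offcut, without tape, at (153,190).
- The batten at (282,250).

The caddy is at (320,183), with its tall end on the right (-y).

```bash
cat > h.py <<'E'
import numpy as np, cv2
from scipy.spatial.transform import Rotation as R
def cloud(c):
    K=c['intrinsics'];z=c['z_map'];v,u=np.indices(z.shape)
    p=np.stack([(u-K[0,2])/K[0,0]*z,(v-K[1,2])/K[1,1]*z,z],-1)
    P=p@R.from_rotvec(c['orientation']).as_matrix().T+c['position']
    P[z==0]=np.nan; return P
def rect(xy):
    (cx,cy),(w,h),a=cv2.minAreaRect((xy*1000).astype(np.float32))
    if w<h: w,h,a=h,w,a+90
    return np.round([cx,cy,w,h,(a+90)%180-90],1)   # mm, long axis angle deg
E
python3 - <<'E'
import pickle,numpy as np,cv2
from h import *
c=pickle.load(open('top.pkl','rb'));P=cloud(c)
t=P[330:400,20:200,2]; print('table z',np.nanmedian(t),np.nanstd(t))
def comp(lo,hi,amin=60):
    m=((P[...,2]>lo)&(P[...,2]<hi)).astype(np.uint8)
    n,L,s,ce=cv2.connectedComponentsWithStats(m)
    for i in range(1,n):
        if s[i,4]>amin and 130<ce[i][1]<350 and 60<ce[i][0]<500:
            q=P[L==i]; print(lo,ce[i].round(),s[i,4],rect(q[:,:2]),'z',np.median(q[:,2]).round(4))
comp(.05,.068);comp(.07,.09,30);comp(.012,.03);comp(.175,.21)
cv2.imwrite('pics/crop.png',cv2.resize(c['image'][140:340,60:500],(792,360),interpolation=2))
E
```

```text
table z -0.0009674152870480235 0.0023970976338028725
0.05 [ 84. 183.] 131 [584.7 378.3  83.1  19.   -8.8] z 0.0604
0.05 [125. 188.] 599 [574.4 290.7  84.1  72.3  -7.1] z 0.0655
0.05 [167. 191.] 71 [562.3 194.5  80.8   6.3  -7.4] z 0.059
0.05 [152. 190.] 481 [566.1 226.8  60.1  42.   -8.9] z 0.0623
0.05 [100. 188.] 68 [575.5 345.6  40.3  24.2 -26.1] z 0.0648
0.05 [474. 231.] 806 [ 457.5 -503.2   68.2   58.9   12.6] z 0.0596
0.05 [226. 257.] 577 [409.7  60.1  68.2  42.5  26.1] z 0.0595
0.05 [359. 257.] 788 [ 404.7 -240.7   68.3   58.4  -14.7] z 0.0596
0.05 [376. 311.] 829 [ 283.3 -275.8   68.7   59.3    1.1] z 0.0594
0.07 [333. 193.] 585 [ 540.8 -168.   270.6   87.1  -65.4] z 0.0774
0.07 [ 95. 181.] 32 [588.5 352.2  21.8  18.1  31.9] z 0.0717
0.07 [414. 236.] 60 [ 449.8 -365.    58.5   19.     7.9] z 0.0794
0.012 [307. 172.] 575 [ 583.7 -147.3  248.5   79.6  -84.1] z 0.0249
0.012 [171. 194.] 66 [561.3 192.9  82.8   4.4  -9.2] z 0.02
0.012 [281. 251.] 708 [422.6 -66.6 109.9  35.  -10.7] z 0.0214
0.012 [137. 249.] 538 [432.2 306.4 199.3  25.2 -87.4] z 0.0213
0.175 [439. 232.] 814 [ 452.8 -386.4   61.5   61.2  -38.2] z 0.1892
```

View pics/crop.png

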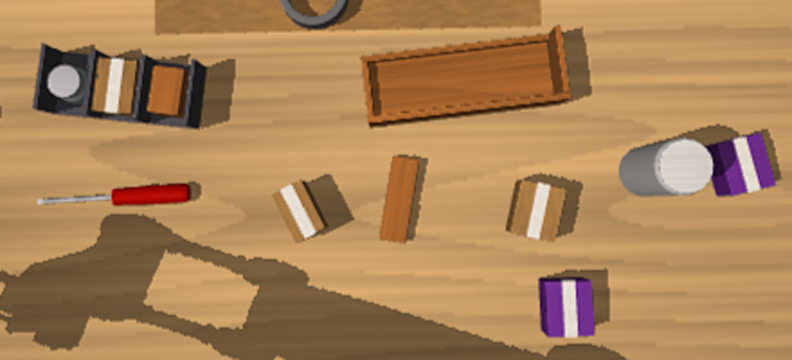

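Tops measure 68x58 (thick), 68x42 (thin) and about 60 mm high, so the choice is confirmed: thick at (0.405,-0.241) and thin at (0.410,0.060). Next I fit the caddy and the medium carton.

```bash
cat >> h.py <<'E'
def rot(phi):   # tool down, closing line at world angle phi
    y=np.array([np.cos(phi),np.sin(phi),0]);z=np.array([0,0,-1.]);x=np.cross(y,z)
    return R.from_matrix(np.stack([x,y,z],1)).as_rotvec()
def best(pos,phi):
    from cell import manip, inverse_kinematics
    j0=manip.state()['joint_pos'];o=[]
    for p in (phi,phi+np.pi):
        j=inverse_kinematics(pos,rot(p))
        if j is not None: o.append((np.abs(np.array(j)-j0).max(),tuple(np.round(j,2)),p))
    return sorted(o)
def caddyfit(c,yaw=np.deg2rad(6.),verbose=True):
    P=cloud(c)[145:215,250:390].reshape(-1,3);P=P[~np.isnan(P[:,2])]
    hi=P[(P[:,2]>.072)&(P[:,2]<.084)];lo=P[(P[:,2]>.021)&(P[:,2]<.031)]
    med=np.median
    for _ in range(6):
        r=np.array([[np.cos(yaw),-np.sin(yaw)],[np.sin(yaw),np.cos(yaw)]])
        a=hi[:,:2]@r; b=lo[:,:2]@r      # caddy-aligned coordinates
        v0=np.percentile(a[:,1],1);v1=a[:,1].max()
        u0=np.percentile(a[a[:,1]>v0+.03,0],2)
        lw=a[(a[:,1]>v0+.02)&(a[:,0]<u0+.012)]; k=np.polyfit(lw[:,1],lw[:,0],1)[0]; yaw-=np.arctan(k)
    ew=a[(a[:,1]<v0+.012)&(a[:,0]>u0+.02)]
    xl=b[(b[:,0]>u0+.08)&(b[:,1]>v0+.03)]; yl=b[(b[:,1]>v0+.235)&(b[:,0]>u0+.02)&(b[:,0]<u0+.07)]
    q=lambda s,i:np.percentile(s[:,i],[3,50,97])
    if verbose: print('yaw',np.rad2deg(yaw),'lw',q(lw,0),'ew',q(ew,1),'xl',q(xl,0),'yl',q(yl,1),len(xl),len(yl))
    cx=(med(lw[:,0])+med(xl[:,0]))/2; cy=(med(ew[:,1])+med(yl[:,1]))/2
    return yaw,r@[cx,cy]
E
python3 - <<'E'
import pickle
from h import *
c=pickle.load(open('top.pkl','rb'));P=cloud(c)
yaw,ctr=caddyfit(c);print(yaw,ctr)
hsv=cv2.cvtColor(c['image'],cv2.COLOR_BGR2HSV)
W=P[165:212,107:142];H=hsv[165:212,107:142]
m=(H[...,2]>90)&(W[...,2]>.058)&(W[...,2]<.078)
m=cv2.morphologyEx(m.astype(np.uint8),cv2.MORPH_OPEN,np.ones((3,3)))>0
print('medium',m.sum(),rect(W[m][:,:2]),np.median(W[m][:,2]))
print('tall',[ (rect(P[80:150,a:b][(P[80:150,a:b,2]>.17)&(P[80:150,a:b,2]<.21)][:,:2])) for a,b in((240,310),)])
for p,f in (([.4047,-.2407,.016],np.deg2rad(75.3)),([.4047,-.2407,.15],np.deg2rad(75.3)),([*ctr,.023],yaw+np.pi/2),([.574,.29,.03],np.deg2rad(-8)),([.41,.06,.016],np.deg2rad(116))):
    print(best(p,f))
E
```

```text
yaw 5.7841616743164375 lw [0.51222397 0.51612723 0.52006718] ew [-0.33647373 -0.33208297 -0.32866833] xl [0.59693424 0.60082147 0.60518617] yl [-0.08896107 -0.08505881 -0.08159203] 338 69
0.10095266568448977 [ 0.57665098 -0.15122522]
medium 627 [572.7 291.2  68.1  51.4  -7.2] 0.06758047789344168
tall [array([748.5, -51.6,  62.9,  54.8,  89. ])]
[(np.float64(1.7435417620446818), (np.float64(-0.59), np.float64(0.14), np.float64(2.22), np.float64(-0.0), np.float64(0.78), np.float64(1.24)), np.float64(4.455825580341523)), (np.float64(1.866802536961944), (np.float64(-0.59), np.float64(0.14), np.float64(2.22), np.float64(-0.0), np.float64(0.78), np.float64(-1.9)), np.float64(1.31423292675173))]
[(np.float64(1.7435417620446818), (np.float64(-0.59), np.float64(-0.05), np.float64(2.12), np.float64(-0.0), np.float64(1.07), np.float64(1.24)), np.float64(4.455825580341523)), (np.float64(1.866802536961944), (np.float64(-0.59), np.float64(-0.05), np.float64(2.12), np.float64(0.0), np.float64(1.07), np.float64(-1.9)), np.float64(1.31423292675173))]
[(np.float64(1.4523295768498417), (np.float64(-0.3), np.float64(0.34), np.float64(1.95), np.float64(0.0), np.float64(0.86), np.float64(1.17)), np.float64(4.81334164606918)), (np.float64(1.9331064174947599), (np.float64(-0.3), np.float64(0.34), np.float64(1.95), np.float64(0.0), np.float64(0.86), np.float64(-1.97)), np.float64(1.6717489924793862))]
[(np.float64(0.7249858692463216), (np.float64(0.43), np.float64(0.4), np.float64(1.84), np.float64(-0.0), np.float64(0.9), np.float64(0.57)), np.float64(-0.13962634015954636))]
[(np.float64(1.2390875464123539), (np.float64(0.09), np.float64(0.04), np.float64(2.33), np.float64(-0.0), np.float64(0.77), np.float64(1.2)), np.float64(5.1661745859032155)), (np.float64(1.9025051071774401), (np.float64(0.09), np.float64(0.04), np.float64(2.33), np.float64(-0.0), np.float64(0.77), np.float64(-1.94)), np.float64(2.0245819323134224))]
```

```bash
cat >> h.py <<'E'
YAW,CTR=0.101,np.array([.5767,-.1512])
EX=np.array([np.cos(YAW),np.sin(YAW),0]);EY=np.array([-np.sin(YAW),np.cos(YAW),0])
PC=YAW+np.pi/2
def cad(x,y,z): return np.array([*CTR,0])+x*EX+y*EY+[0,0,z]
def incad(p): d=np.array(p)-[*CTR,0]; return np.round([d@EX,d@EY,d[2]],4)
from cell import manip
def go(pos,phi): 
    p=best(pos,phi)[0][2]; manip.move_pose(pos,rot(p)); return p
def lin(pos,rate=.15): manip.move_linear(np.array(pos),rate)
def F(): return np.array(manip.state()['contact_force'])
def step(d,lim,n,ds=.001,rate=.03):
    """step along d until the opposing force rises by lim; returns reached target"""
    f0=F();t=np.array(manip.state()['tool_pos'])
    for i in range(n):
        t=t+ds*np.array(d); manip.move_linear(t,rate)
        f=-(F()-f0)@d
        if f>lim: break
    print('step',i+1,'f',round(f,1),'at',incad(manip.state()['tool_pos'])); return t
def st(tag=''):
    s=manip.state(); print(tag,'t',round(s['clock'],2),'tcp',np.round(s['tool_pos'],4),'w',round(s['gripper_width'],4),'gf',np.round(s['grasp_force'],1),'F',np.round(s['contact_force'],1))
E
python3 - <<'E'
from h import *
p=[.4047,-.2407]; phi=np.deg2rad(75.3)
go([*p,.12],phi); st('above'); lin([*p,.016]); manip.set_gripper(.03,20); st('grip')
lin([*p,.14],.25); st('lift')
from cell import cams
go(cad(0,-.055,.15),PC); st('over'); print(incad(manip.state()['tool_pos']))
c=cams.capture('top'); cv2.imwrite('pics/over.png',c['image'][120:300,230:450])
E
```

```text
above t 3.22 tcp [ 0.4052 -0.2404  0.1201] w 0.0883 gf 0.0 F [ 0.2 -0.9 -0.3]
grip t 4.62 tcp [ 0.4052 -0.2406  0.0166] w 0.0578 gf 20.0 F [0.9 3.3 4.9]
lift t 5.27 tcp [ 0.4034 -0.24    0.1383] w 0.0581 gf 20.0 F [-0.6  0.8 -5.8]
over t 6.02 tcp [ 0.5806 -0.2051  0.1469] w 0.0573 gf 20.0 F [-0.1  0.4 -4.8]
[-0.0015 -0.054   0.1469]
```

```bash
python3 - <<'E'
from h import *
from cell import cams
lin(cad(0.0005,-.055,.032)); st('down')
step(-EX,4,8); step([0,0,-1],3,12); 
w=manip.state()['gripper_width']
manip.set_gripper(w+.014); st('rel')
t=np.array(manip.state()['tool_pos']); lin(t+[0,0,.10],.25)
manip.set_gripper(0)
lin(cad(-.004,.012,.11),.2)
c=cams.capture('top'); P=cloud(c); 
W=P[145:215,250:390]; r=np.stack([EX[:2],EY[:2]],1)
q=(W[...,:2]-CTR)@r; m=(W[...,2]>.055)&(W[...,2]<.0715)&(np.abs(q[...,0])<.037)&(np.abs(q[...,1])<.118)
print(m.sum(),rect(q[m]),np.median(W[m][:,2]))
cv2.imwrite('pics/rel.png',cv2.resize(c['image'][120:300,230:450],None,fx=3,fy=3))
st()
E
```

```text
down t 7.0 tcp [ 0.5837 -0.2064  0.0332] w 0.0582 gf 20.0 F [ 0.9  0.5 -4.4]
step 6 f 5.3 at [-0.003  -0.0558  0.0336]
step 2 f 3.5 at [-0.003  -0.0559  0.0315]
rel t 9.41 tcp [ 0.5796 -0.2072  0.032 ] w 0.0718 gf 0.0 F [-0.1  0.4 -0.3]
115 [-26.9 -46.1  34.7  19.4 -88.6] 0.06529415972738817
 t 11.62 tcp [ 0.5722 -0.1403  0.1106] w 0.0003 gf 0.0 F [-0.5 -0.8  0.6]
```

View pics/rel.png

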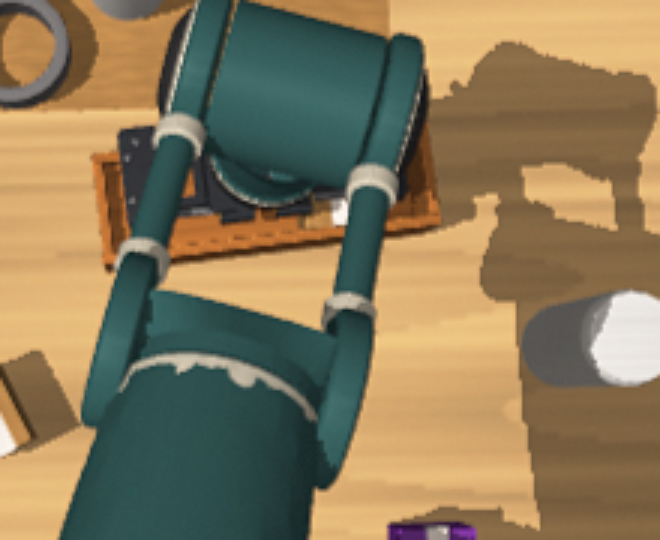

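The carton stands on the caddy floor: its visible top reads 0.065 m at about (335,212) in the crop. The vertical "contact" was friction on the wall, so next time I'll lower first. Pushing it home now.

```bash
cat >> h.py <<'E'
def push(y0,y1,lim=12,x=-.004,z=.021):
    lin(cad(x,y0,z)); lin(cad(x,y1,z),.05); st('push'); step(-EY,lim,14)
    lin(cad(x,y1+.01,z),.1); lin(cad(x,y1+.01,.12),.25)
def topcheck(ys):
    """rectangle of carton top in caddy frame from the top camera (arm out of view)"""
    from cell import cams
    c=cams.capture('top');P=cloud(c)[145:215,250:390];r=np.stack([EX[:2],EY[:2]],1);q=(P[...,:2]-CTR)@r
    m=(P[...,2]>.056)&(P[...,2]<.071)&(np.abs(q[...,0]+.002)<.0355)&(q[...,1]>ys[0])&(q[...,1]<ys[1])
    m=cv2.morphologyEx(m.astype(np.uint8),cv2.MORPH_OPEN,np.ones((3,3)))>0
    print('top',m.sum(),rect(q[m]),np.median(P[m][:,2]).round(4),'x',np.percentile(q[m][:,0],[1,99]).round(4),'y',np.percentile(q[m][:,1],[1,99]).round(4)); return c
E
python3 - <<'E'
from h import *
push(.012,-.038); st('up')
p=[.5727,.2912]; phi=np.deg2rad(-7.2)
manip.set_gripper(.088); go([*p,.14],phi); st('rack')
c=topcheck((-.12,.1))
cv2.imwrite('pics/thick.png',cv2.resize(c['image'][120:300,60:390],None,fx=2.4,fy=2.4))
E
```

```text
push t 13.51 tcp [ 0.5768 -0.1898  0.0211] w 0.0007 gf 1.5 F [-0.1  3.   1.7]
step 8 f 12.5 at [-0.0039 -0.0433  0.0212]
up t 16.39 tcp [ 0.5755 -0.18    0.1201] w 0.0003 gf 0.0 F [-0.4 -0.4 -0.8]
rack t 19.43 tcp [0.5731 0.2901 0.1399] w 0.0878 gf 0.0 F [0.  0.1 0.5]
top 719 [ -3.3 -91.1  67.1  57.9  -0. ] 0.0659 x [-0.036   0.0294] y [-0.1195 -0.0625]
```

View pics/thick.png

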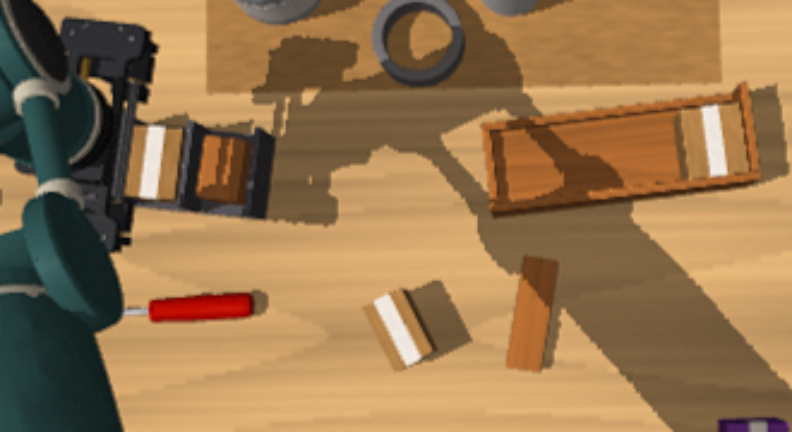

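The thick carton is in the corner: centre (-3.3,-91.1) mm in the caddy frame, square. Now the medium one goes out of the rack and onto the bench for a regrasp.

```bash
python3 - <<'E'
from h import *
p=[.5727,.2912]
lin([*p,.028]); manip.set_gripper(.03,20); st('grip')
lin([*p,.10],.15); lin([*p,.14],.25); st('lift')
b=[.53,.11]
go([*b,.10],YAW); lin([*b,.025]); step([0,0,-1],3,10); st('set')
t=np.array(manip.state()['tool_pos']); manip.set_gripper(.086); lin([*b,.11],.25); st('rel')
go([*b,.11],PC); lin([*b,.016]); manip.set_gripper(.03,20); st('regrip')
lin([*b,.14],.25); go(cad(.0005,-.003,.14),PC); st('over')
lin(cad(.0005,-.003,.027)); step([0,0,-1],3,10)
t=np.array(manip.state()['tool_pos']); lin(t+[0,0,.001],.03); step(-EX,4,8)
E
```

```text
grip t 20.82 tcp [0.5732 0.2916 0.0292] w 0.0678 gf 20.0 F [-1.7 -0.7  4.7]
lift t 21.76 tcp [0.5737 0.2916 0.1404] w 0.0678 gf 20.0 F [ 0.4  0.1 -3.1]
step 5 f 7.7 at [-0.0192  0.2653  0.0211]
set t 24.44 tcp [0.5309 0.1108 0.0211] w 0.0677 gf 20.0 F [-3.5 -0.1  4.4]
rel t 25.41 tcp [0.5305 0.1101 0.1107] w 0.0859 gf 0.0 F [-0.8 -0.3 -0.2]
regrip t 28.22 tcp [0.5303 0.1104 0.0164] w 0.0497 gf 20.0 F [-1.1  1.   3.5]
over t 29.91 tcp [ 0.5768 -0.153   0.1388] w 0.0498 gf 20.0 F [ 0.1  0.6 -3.4]
step 6 f 3.3 at [ 0.0018 -0.0031  0.0225]
step 8 f 6.6 at [-0.0043 -0.0033  0.0238]
```

```bash
python3 - <<'E'
from h import *
manip.set_gripper(manip.state()['gripper_width']+.014); 
t=np.array(manip.state()['tool_pos']); lin(t+[0,0,.10],.25); manip.set_gripper(0)
lin(cad(-.004,.058,.11),.2)
push(.058,.012); st('up')
p=[.4097,.0601]; phi=np.deg2rad(116.1)
manip.set_gripper(.080); go([*p,.12],phi); st('thin')
c=topcheck((-.12,.1));topcheck((-.06,.1))
cv2.imwrite('pics/med.png',cv2.resize(c['image'][120:300,60:390],None,fx=2.4,fy=2.4))
E
```

```text
push t 38.79 tcp [ 0.5714 -0.1399  0.0207] w 0.0005 gf 0.5 F [0.2 0.5 0.4]
step 8 f 14.5 at [-0.0043  0.0067  0.0206]
up t 41.67 tcp [ 0.5704 -0.1302  0.1199] w 0.0002 gf 0.0 F [ 0.1 -0.  -0.1]
thin t 43.88 tcp [0.411  0.0598 0.1207] w 0.0802 gf 0.0 F [-0.2  0.7 -0.5]
top 1347 [ -3.2 -66.1 107.8  67.7  90. ] 0.0658 x [-0.0363  0.0294] y [-0.1187 -0.0129]
top 604 [ -3.5 -35.9  67.6  47.9  -0.4] 0.0658 x [-0.0362  0.0292] y [-0.0595 -0.0124]
```

View pics/med.png

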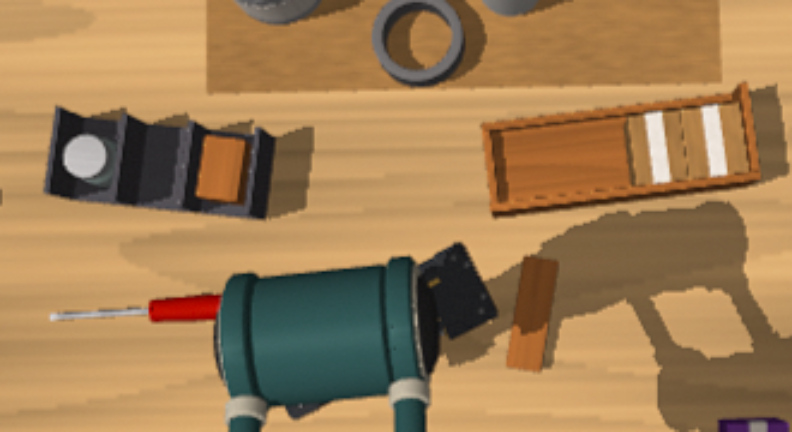

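Both cartons are tight. The row reads 107.8 mm, against 108 ideal, at (650–745,140) in the crop. Now the thin carton.

```bash
python3 - <<'E'
from h import *
p=[.4097,.0601]
lin([*p,.016],.2); manip.set_gripper(.03,20); st('grip')
lin([*p,.14],.3); go(cad(.0005,.044,.14),PC); lin(cad(.0005,.044,.027),.2); step([0,0,-1],3,10); st('down')
t=np.array(manip.state()['tool_pos']); lin(t+[0,0,.001],.03); step(-EX,4,8)
manip.set_gripper(manip.state()['gripper_width']+.014)
t=np.array(manip.state()['tool_pos']); lin(t+[0,0,.08],.3); manip.set_gripper(0); st('rel')
lin(cad(-.004,.095,.10),.25)
push(.095,.053); st('up')
lin([.45,.15,.2],.4); go([.40,.25,.2],PC); st()
c=topcheck((-.12,.1));topcheck((-.008,.1))
cv2.imwrite('pics/fin.png',cv2.resize(c['image'][120:300,60:390],None,fx=2.4,fy=2.4))
E
```

```text
grip t 45.31 tcp [0.4099 0.0604 0.0164] w 0.0418 gf 20.0 F [-1.   2.6  6.1]
step 7 f 10.0 at [0.0016 0.0443 0.0224]
down t 49.27 tcp [ 0.5738 -0.1069  0.0224] w 0.0416 gf 20.0 F [-3.4  1.   7.1]
step 7 f 4.2 at [-0.0044  0.0442  0.0235]
rel t 52.99 tcp [ 0.5669 -0.1078  0.1036] w 0.0003 gf 0.0 F [ 0.3  0.1 -0.8]
push t 55.01 tcp [ 0.567  -0.0993  0.0206] w 0.0005 gf 0.5 F [0.4 1.4 0.1]
step 7 f 15.2 at [-0.0046  0.049   0.0202]
up t 57.63 tcp [ 0.5664 -0.0895  0.1202] w 0.0006 gf 0.0 F [-0.1 -0.3 -1. ]
 t 59.0 tcp [0.4003 0.2489 0.1988] w 0.0003 gf 0.0 F [ 0.1 -0.1  0.3]
top 1863 [ -3.6 -42.7 154.5  67.7  89.9] 0.0658 x [-0.0363  0.0291] y [-0.1175  0.033 ]
top 528 [-3.5 13.6 67.1 41.9 -0. ] 0.0657 x [-0.0363  0.0287] y [-0.007   0.0345]
```

View pics/fin.png

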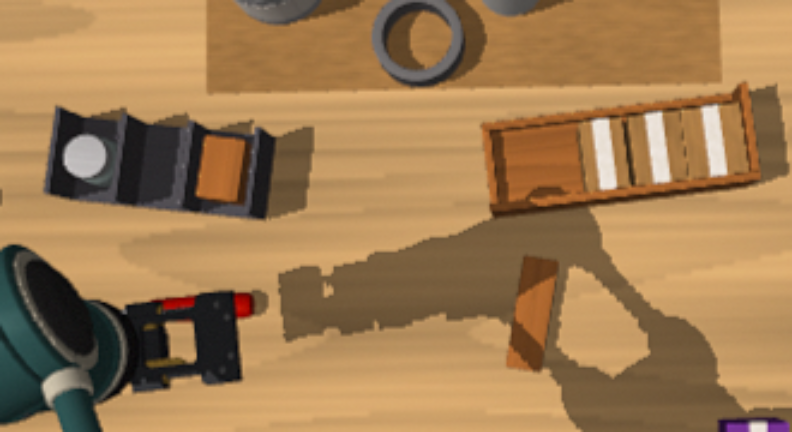

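The thin carton stands 4–5 mm off the medium, with a dark line at (628,150). That is inside tolerance, but I'll check each carton before deciding.

```bash
python3 - <<'E'
from h import *
from cell import cams
c=cams.capture('top');P=cloud(c)[145:215,250:390];im=c['image'][145:215,250:390]
r=np.stack([EX[:2],EY[:2]],1);q=(P[...,:2]-CTR)@r*1000
top=(P[...,2]>.056)&(P[...,2]<.071)&(np.abs(q[...,0]+2)<36)&(np.abs(q[...,1])<118)
white=((im.min(-1)>150)&top).astype(np.uint8)
n,L,s,_=cv2.connectedComponentsWithStats(white)
for i in range(1,n):
    if s[i,4]>30: print(s[i,4],rect(q[L==i]/1000))
g=im.mean(-1)
for y in np.arange(-16,0,1.):
    k=top|((np.abs(q[...,0])<25)); k&=(np.abs(q[...,1]-y)<1)&(np.abs(q[...,0])<25)
    print(y,k.sum(),g[k].mean().round(),(P[k][:,2].mean()*1000).round(1))
E
```

```text
202 [ -2.9 -91.1  65.7  15.9   0.2]
199 [ -2.8 -37.2  65.9  16.5   0.5]
203 [-2.6 13.9 66.2 15.9  0.3]
-16.0 18 123.0 67.2
-15.0 21 125.0 66.1
-14.0 18 127.0 65.6
-13.0 62 69.0 43.6
-12.0 54 60.0 40.2
-11.0 0 nan nan
-10.0 0 nan nan
-9.0 0 nan nan
-8.0 2 52.0 65.8
-7.0 13 88.0 66.0
-6.0 21 104.0 66.0
-5.0 19 116.0 66.0
-4.0 19 121.0 65.9
-3.0 17 124.0 66.1
-2.0 21 123.0 66.2
-1.0 23 121.0 65.6<stdin>:13: RuntimeWarning: Mean of empty slice.
  ret = ret.dtype.type(ret / rcount)
```

There is a real gap of about 5 mm; the carton probably sprang back when I retreated. There is time for one gentle re-push with a slow retreat.

```bash
python3 - <<'E'
from h import *
go(cad(-.004,.070,.10),PC); lin(cad(-.004,.070,.021),.2); st('in')
lin(cad(-.004,.053,.021),.06); step(-EY,5,7,rate=.04)
t=np.array(manip.state()['tool_pos']); lin(t+.004*EY,.02); t=t+.016*EY; lin(t,.1); lin(t+[0,0,.09],.3); st('up')
topcheck((-.12,.1))
E
```

```text
in t 61.12 tcp [ 0.5659 -0.0812  0.0213] w 0.0001 gf 0.0 F [ 1.1 -0.   0.3]
step 5 f 7.7 at [-0.0032  0.0489  0.022 ]
up t 63.96 tcp [ 0.5683 -0.0875  0.114 ] w 0.0 gf 0.0 F [-0.2  0.2 -0.8]
top 1046 [ -3.2 -42.7 154.4  68.2  89.9] 0.0658 x [-0.0367  0.0293] y [-0.1189  0.0313]
```

```bash
python3 - <<'E'
from h import *
from cell import order
lin([.45,.15,.2],.4); st(); topcheck((-.12,.1)); topcheck((-.0065,.1))
print(order.close_job())
E
```

```text
t 64.86 tcp [0.4494 0.1493 0.1986] w 0.0006 gf 0.0 F [ 0.2 -0.6 -0.3]
top 1877 [ -3.3 -42.7 154.6  67.5 -89.8] 0.0657 x [-0.0361  0.0291] y [-0.1186  0.0331]
top 512 [-3.5 14.2 67.4 41.3 -0. ] 0.0656 x [-0.0363  0.0289] y [-0.0057  0.0343]
the job is handed in; nothing more can be done
None
```

I handed the job in at about 65 s with all three cartons upright in order along the long wall; thick and medium are tight, but the thin one still stands about 5 mm off the medium (measured y about 0.014 m, limit 0.017 m) despite a second push, and no verdict came back.

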